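# Dispense one specimen disc and nudge it onto the violet square

## Robot

A 6-joint arm with a two-finger parallel gripper is mounted at the origin on the work surface. World frame = base frame: x ahead of the robot, y to its left, z up, the work surface at z = 0. Lengths are in m, angles in degrees, forces in N, time in s.
With the tool pointing down it reaches from about 0.3 to 0.825 m from the base axis. Payload 5.4 kg.
Tool frame: the origin (TCP) lies at the very end of the fingers, on their centre line; the grasp point (between the pads) lies 19 mm behind it; z points along the fingers, y is the line along which they close (so a half turn about z gives the same grasp; the last joint's range is limited). The gripper opens to 92 mm and grips with 3 to 60 N. Pads are 20 mm wide; open, the fingers measure 128 mm over their backs; the gripper's body (75 mm by 189 mm) begins 69 mm behind the grasp point.
Start: joints at [-80.392, 9.076, 91.501, -0, 79.423, -12.038], TCP at [0.212, -0.534, 0.192] pointing down, gripper open.
Joint ranges: [-166.64, 166.64], [-54.1, 131.32], [10.49, 154.53], [-73.88, 253.88], [9.74, 151.15], [-171.62, 171.62]. Speed limits (degrees/s): [147.25, 147.25, 180, 180, 180, 180].

## Interface

Orientations are given as a 3x3 rotation matrix whose columns are the frame's x, y, z axes.
In Python, from plant import ctrl, imaging, nets gives the robot as it stands. The module is installed in compiled form; this text tells all that it offers.
- The arm moves only by the tool jog_arm, never from a script. Its argument "moves" is a list of rows, each a list of 5 numbers: the shift along the world's x, y, z in units of 40 mm (1.0 is 40 mm), then the turn about the world's z in degrees, then the opening, from -1 (shut) to 1 (fully open), so that 0 is half open. In form: [[tx, ty, tz, roll, gripper], ...]. A call has 1 to 12 rows; each row shifts and turns the commanded pose from where the row before left it; what a row does not reach is not made up. A row lasts 1/10 s, in which the tool goes at most 50 mm and 8.59 degrees, less where a joint would pass 70% of its speed; a pose out of reach is approached as far as the arm can. A call is refused whole if a number of a shift passes 1 or a number of a turn 8.59, either way. A call with a gripper value outside its range is refused whole. The fingers move at their own pace and stop on an object; "force" is the grip in N (left out, the last holds). Time passes only in rows, so rows that do not move let the fingers close. It gives the time, the measured TCP pose, the force and the opening at its end, in the units of the state.
- ctrl.get_state(): the state, without advancing time (a new reading comes with each control period).
- imaging.camera(name): name is "side" or "top"; returns a dict with "pixels" (420x560x3 uint8, red, green, blue), "K" (3x3 intrinsics, pixels), "origin" and "attitude" of the camera in the world. Camera axes: x right, y up, looking along -z (the intrinsics and any distortion apply to the point x, -y, -z); pixel columns grow to the right and rows downward; lengths in m; the calibration is good to about 2 mm. A picture is of the moment at which its call begins. There is no depth.
- ctrl.close_job(): hands the job in, once; it reports no verdict.
Trained networks look in a picture, given as the dict that the camera call returned (one of the last four; its "shot" number tells which), for a name from the list of things; names that differ only in an ending like _2 or _b are one class to them, and where a whole thing is asked for, a point or a joint stands for the part that bears it (a point fixed in the world has none). Each returns a list of dicts, best first, with "score" (0 to 1); they miss things now and then, are a little off and sometimes report something else, mostly with a low value. They report only what shows in the picture. A call takes as long as a camera call. They do not tell look-alikes from the thing itself.
- nets.cut_out(picture, query): "region" (420x560 bool, what is visible of it) and "centre" ([row, column] in pixels, amid what is visible of it).
- nets.mark_of(picture, query): "centre" ([row, column] in pixels: a listed point, or the origin of a listed thing).
The state is a dict: "time": time; "joints": joint angles; "qd": joint speeds; "effort": joint torques, N m; "tool_pos": TCP position; "orientation": TCP orientation; "contact_force": force on the tool from outside, world axes, zero at the start; "torque": the same for the moment, N m; "gripper_width": finger opening in m.
Only numpy, scipy, OpenCV 4.12 (cv2) and the standard library are available. Lean on these libraries where they do the work, as an engineer would, in place of code of your own. Each camera call takes 0.05 s, during which the arm holds its last target. There are 200 camera calls.

## Task

Press the disc dispenser's plunger all the way down once, so that a single amber disc comes out, and let the plunger come back up. Then push that disc aside along the bench with the fingertips until it lies wholly on the violet square, flat and at rest. Do not pick up or tip the disc, keep the other discs in the dispenser, and leave everything else where it stands.

Things in the scene. Friction and masses are not known exactly. Their poses are not given: they have to be found in the camera images.
- dispenser: Cream disc dispenser fixed to the bench. Origin on the bench under the magazine's axis; x axis from the outlet (-x) to the plunger at its back, z up. Clear magazine of stacked discs, 40 x 40 mm, 48 mm high, front face at x = -20 mm with the outlet slot at its foot. Behind it the housing, x = 20 to 104 mm, 52 mm wide, 60 mm high; the plunger stands on it at x = 62 mm, y = 0.
- plunger (a joint): Travel of the plunger (m): 0 = up, 0.030 = fully down. A spring brings it back up when released: about 2 N to start, 8 N at the bottom; a firm stop at the bottom. It drives a hidden pusher that slides the lowest disc out through the outlet; once it is up again the stack drops by one disc, so that another press would eject another.
- plunger_top (a point): Middle of the flat top of the plunger's black round cap, 34 mm across and 12 mm thick; 110 mm above the bench when up. Pressed straight down.
- disc1: Lowest disc of the stack, the one that comes out: it slides along the bench, its centre ending about 59 mm in front of the dispenser's origin (x = -59 mm), a little farther if pressed fast. Amber resin specimen disc with a dark grey inset, 30 mm across, 14 mm thick, 20 g. Origin at the centre of its underside, z axis up.
- violet_square: Violet square printed on the bench, flat, 64 mm side with a 3 mm white border around it; origin at its centre, x and y along its sides. To the left or the right in front of the dispenser. Nothing to bump into.
- teal_square: Teal square printed on the bench, same size, on the other side: not the one wanted.
- disc2: Disc 2 of the stack counted from below, same as disc1; stays in the dispenser. Origin at the centre of its underside.
- disc3: Disc 3 of the stack counted from below, same as disc1; stays in the dispenser. Origin at the centre of its underside.
- objective: Steel microscope objective standing beside the dispenser, 28 mm across, 44 mm high; loose, to be left alone. Origin at the centre of its underside.
- oil_bottle: Small amber oil bottle beside the dispenser, 30 mm across, 62 mm high; loose, to be left alone. Origin at the centre of its underside.
- stub: Steel stub, 25 mm across, 10 mm high, on the bench in front of the outlet; loose, to be left alone. Origin at the centre of its underside.
- petri: Glass dish, 90 mm across, 15 mm high, to the left; loose, to be left alone. Origin at the centre of its underside.
- slide_box: Blue slide box with dividers, 180 x 100 x 35 mm, to the right; loose, to be left alone. Origin at the centre of its underside.
- beaker: Glass beaker, 70 mm across, 90 mm high, to the left; loose, to be left alone. Origin at the centre of its underside.
Not all that is in view belongs to the job. Of the things that look like the dispenser, take the one that is farthest to the robot's left at the start.

How it is judged:
By the outcome, as a careful person would: the job done as asked, in the order asked, and still so for the second after the job is handed in, with the robot touching nothing.
It also fails if it takes over 45 s, if anything falls off the work surface, if the arm or the gripper's body presses on something with over 40 N, if the wrist force passes 120 N, or if a joint passes its speed limit or range.

## Working session

There is one attempt and no reset: what is moved stays moved. The work goes in short steps, Python scripts to look and compute and a tool call to move; the robot and the scene stay as the last step left them, time stands still between calls to the robot, and variables do not carry over. Pictures are saved under pics/ and viewed, on a budget of 10 in all, crops included, one or two more only if the job needs it, and the job is handed in when it is done.

Besides the shell and the picture viewer there is one more tool, called after ">>>" as name(argument=value, ...) on one line, values as JSON. jog_arm: Moves the arm, as the interface text tells. Its arguments: {"type":"object","properties":{"moves":{"type":"array"},"force":{"type":"number"}},"required":["moves"]}

```bash
mkdir -p pics; cat > h.py <<'E'
import numpy as np, cv2
from plant import ctrl, imaging, nets
def ray(p,rc):
    K=np.array(p["K"]);R=np.array(p["attitude"]);
    d=np.linalg.inv(K)@np.array([rc[1],rc[0],1.]);return np.array(p["origin"]),R@np.array([d[0],-d[1],-d[2]])
def hit(p,rc,z=0.):
    o,d=ray(p,rc);return o+d*(z-o[2])/d[2]
def pix(p,X):
    c=np.array(p["attitude"]).T@(np.array(X)-p["origin"]);q=np.array(p["K"])@np.array([c[0],-c[1],-c[2]]);return q[1]/q[2],q[0]/q[2]
def save(p,n): cv2.imwrite("pics/"+n,p["pixels"][:,:,::-1])
E
cat > a.py <<'E'
from h import *
np.set_printoptions(precision=3,suppress=True)
Z=dict(plunger_top=.11)
for n in ("top","side"):
    p=imaging.camera(n);save(p,n+"0.png");print(n,[k for k in p],p["origin"])
    for q in "dispenser plunger_top violet_square teal_square disc1 objective oil_bottle stub petri slide_box beaker".split():
        print(q,[(round(r["score"],2),np.round(r["centre"],1),hit(p,r["centre"],Z.get(q,0))[:2]) for r in nets.mark_of(p,q)[:4]])
E
python3 a.py; cd pics; python3 -c "
import cv2,numpy as np
cv2.imwrite('both.png',np.vstack([cv2.imread('top0.png'),cv2.imread('side0.png')])[:, :])"
```

```text
top ['pixels', 'K', 'origin', 'attitude', 'shot'] [0.376 0.016 1.323]
dispenser [(0.7, array([294.5, 373.2]), array([ 0.209, -0.264])), (0.65, array([170.4, 282.6]), array([0.601, 0.007])), (0.59, array([238.7, 347.7]), array([ 0.382, -0.191]))]
plunger_top [(0.69, array([140.2, 278.9]), array([0.671, 0.016])), (0.64, array([111.7, 363.1]), array([ 0.751, -0.231])), (0.56, array([216.9, 343.8]), array([ 0.444, -0.165])), (0.41, array([277.9, 373.3]), array([ 0.27 , -0.243]))]
violet_square [(0.79, array([199.4, 245.7]), array([0.512, 0.124]))]
teal_square [(0.7, array([181.7, 320.6]), array([ 0.563, -0.112]))]
disc1 [(0.5, array([167.6, 279.4]), array([0.61 , 0.017]))]
objective [(0.49, array([140.9, 312.2]), array([ 0.693, -0.089]))]
oil_bottle [(0.44, array([155.4, 245.8]), array([0.651, 0.122]))]
stub [(0.61, array([216.2, 290.2]), array([ 0.456, -0.014]))]
petri [(0.88, array([224.9, 146.7]), array([0.439, 0.431]))]
slide_box [(0.92, array([201.1, 420.8]), array([ 0.495, -0.425]))]
beaker [(0.7, array([172.5, 159.3]), array([0.602, 0.393]))]
side ['pixels', 'K', 'origin', 'attitu
[... 604 characters left out ...]
5.4]), array([ 0.566, -0.112])), (0.35, array([132.7, 289. ]), array([ 0.488, -0.417]))]
disc1 [(0.43, array([220.9, 233.7]), array([ 0.615, -0.018]))]
objective [(0.54, array([199.5, 209.2]), array([ 0.698, -0.095])), (0.19, array([229. , 235.1]), array([0.606, 0.01 ]))]
oil_bottle [(0.78, array([260.9, 209.9]), array([0.655, 0.117])), (0.35, array([219.7, 233.1]), array([ 0.617, -0.023]))]
stub [(0.37, array([226.3, 289.9]), array([ 0.458, -0.008]))]
petri [(0.63, array([399.5, 283.5]), array([0.443, 0.439])), (0.58, array([269.1, 266.9]), array([0.507, 0.133]))]
slide_box [(0.95, array([129.5, 282.4]), array([ 0.511, -0.433]))]
beaker [(0.87, array([373.1, 214.5]), array([0.59 , 0.396]))]
```

View pics/top0.png

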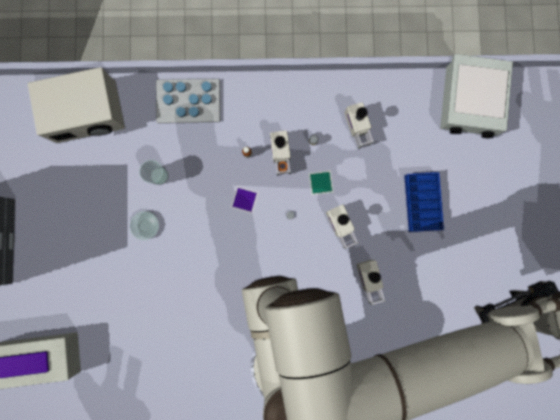

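View pics/side0.png

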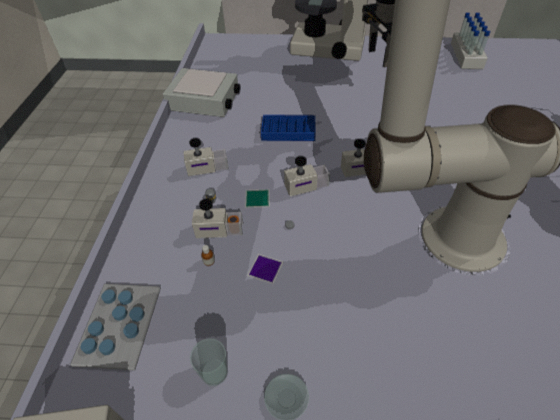

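Four look-alikes, by cap in the top picture: (140,279), (112,363), (217,344) and (278,373). The one at (140,279), y≈+0.015, is farthest to the robot's left, and it is also the only one that shows amber discs. I'll confirm it in one crop with projected geometry.

```bash
cat > b.py <<'E'
from h import *
np.set_printoptions(precision=4,suppress=True)
T=imaging.camera("top");S=imaging.camera("side")
rs={}
for n,p in (("t",T),("s",S)):
    hsv=cv2.cvtColor(p["pixels"],cv2.COLOR_RGB2HSV)
    m=((hsv[...,0]>122)&(hsv[...,0]<145)&(hsv[...,1]>150)).astype(np.uint8)
    k,l,st,c=cv2.connectedComponentsWithStats(m)
    for i in range(1,k):
        if st[i,4]>100:
            P=hit(p,c[i][::-1]);
            if abs(P[1])<.25:
                box=cv2.minAreaRect(np.argwhere(l==i).astype(np.float32)); cs=cv2.boxPoints(box)
                ap=cv2.approxPolyDP(cv2.findContours((l==i).astype(np.uint8),0,2)[0][0],4,True)[:,0,::-1]
                print(n,"violet",P,st[i,4],[hit(p,a)[:2] for a in ap])
    for q,z in (("plunger_top",.11),("dispenser",0),("stub",0),("disc1",0)):
      for r in nets.mark_of(p,q):
        P=hit(p,r["centre"],z)
        if P[1]>-.06: print(n,q,round(r["score"],2),P);rs[n+q]=ray(p,r["centre"])
    for q in ("plunger_top","dispenser"):
      for r in nets.cut_out(p,q):
        if hit(p,r["centre"],.05)[1]>-.06: print(n,"cut",q,r["score"],r["centre"],r["region"].sum())
for q in ("plunger_top","dispenser"):
    (a,d),(b,e)=rs["t"+q],rs["s"+q];s=np.linalg.lstsq(np.c_[d,-e],b-a,rcond=None)[0]
    print(q,"tri",(a+d*s[0]+b+e*s[1])/2,"gap",np.linalg.norm(a+d*s[0]-b-e*s[1]))
c=[cv2.resize(p["pixels"][r:r+100,x:x+133,::-1],None,fx=6,fy=6,interpolation=2)[:,:] for p,r,x in((T,125,225),(S,190,175))]
for i,k in enumerate(c): cv2.imwrite(f"pics/c{i}.png",cv2.resize(k,(400,300)) if 0 else k)
cv2.imwrite("pics/c.png",np.hstack([k[:, 100:500] for k in c]))
E
python3 b.py
```

```text
t violet [0.5125 0.129  0.    ] 310 [array([0.5451, 0.1443]), array([0.4952, 0.1606]), array([0.4816, 0.111 ]), array([0.5315, 0.0977])]
t plunger_top 0.64 [0.6782 0.0095 0.11  ]
t plunger_top 0.53 [0.6322 0.1089 0.11  ]
t dispenser 0.92 [0.605  0.0117 0.    ]
t stub 0.61 [ 0.4691 -0.006   0.    ]
t disc1 0.38 [0.6099 0.0037 0.    ]
t cut plunger_top 0.69 [139.8, 280.9] 95
t cut dispenser 0.8 [150.8, 281.3] 590
s violet [0.5126 0.1309 0.    ] 472 [array([0.5314, 0.0947]), array([0.5475, 0.15  ]), array([0.4938, 0.1641]), array([0.4785, 0.1101])]
s plunger_top 0.47 [0.6775 0.0107 0.11  ]
s dispenser 0.73 [0.6044 0.0122 0.    ]
s stub 0.57 [ 0.4591 -0.0109  0.    ]
s disc1 0.47 [0.6477 0.1244 0.    ]
s disc1 0.43 [ 0.6096 -0.0198  0.    ]
s cut plunger_top 0.66 [203.2, 203.8] 179
s cut dispenser 0.94 [222.7, 213.8] 1400
plunger_top tri [0.6257 0.1035 0.2112] gap 0.02930126017259101
dispenser tri [ 0.6048  0.0117 -0.0006] gap 0.0005277758886141176
```

View pics/c.png

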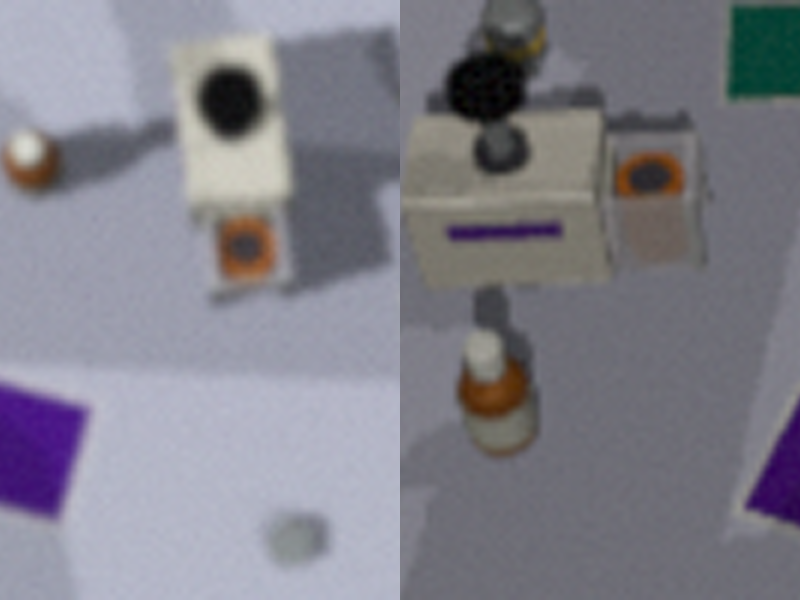

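The crop shows the chosen dispenser with its cap at top px about (142,280). Its amber disc shows in the clear magazine at (166,283), the bottle is to its left, and the stub is at about (214,291). The top view puts the housing axis at roughly +6°. Next I'll work out the coordinates.

```bash
cat > c.py <<'E'
from h import *
np.set_printoptions(precision=4,suppress=True)
p=imaging.camera("top");s=imaging.camera("side")
for P,n,rc in ((p,"capT",(141.4,279.7)),(s,"capS",(204,205.5))): print(n,hit(P,rc,.11))
# black cap and disc by colour
for P,n in((p,"T"),(s,"S")):
    hsv=cv2.cvtColor(P["pixels"],cv2.COLOR_RGB2HSV)
    for q,z,m in(("cap",.108 if n=="T" else .105,hsv[...,2]<45),("amber",.042,(hsv[...,0]<16)&(hsv[...,1]>130))):
        k,l,st,c=cv2.connectedComponentsWithStats(m.astype(np.uint8))
        for i in range(1,k):
            h=hit(P,c[i][::-1],z)
            if st[i,4]>8 and .56<h[0]<.72 and abs(h[1])<.06: print(n,q,h,st[i])
# housing side edges (top of housing z=.06) from crop coordinates
f=lambda x,y:hit(p,(125+y/6-.5,225+(x+100)/6-.5),.06)[:2]
for a,b in(((176,45),(190,198)),((272,40),(292,195))):
    A,B=f(*a),f(*b);print(A,B,np.degrees(np.arctan2(*(A-B)[::-1])))
g=ctrl.get_state();print(g["time"],g["tool_pos"],np.array(g["orientation"]),g["gripper_width"],g["contact_force"])
E
python3 c.py
```

```text
capT [0.6674 0.0141 0.11  ]
capS [0.6673 0.0218 0.11  ]
T cap [0.6678 0.0142 0.108 ] [276 137   9  10  67]
T amber [0.6076 0.0072 0.042 ] [279 162   8   9  35]
S cap [0.6684 0.0171 0.105 ] [199 197  14  14 127]
S cap [0.6559 0.0574 0.105 ] [205 214   7   5  14]
S amber [0.6077 0.0087 0.042 ] [228 216  11   7  34]
[0.7087 0.0412] [0.6306 0.0357] 4.021660055049463
[ 0.7104 -0.0072] [ 0.6311 -0.0155] 5.9470462492954725
2.0 [ 0.2121 -0.5344  0.1916] [[ 0.9295  0.3689  0.    ]
 [ 0.3689 -0.9295  0.    ]
 [ 0.     -0.     -1.    ]] 0.09204103424124851 [ 0.0029  0.1393 -0.0521]
```

>>> jog_arm(moves=[[0.4,0.7,0.1,0,-1],[0.6,0.7,0.1,0,-1],[0.6,0.7,0,0,-1],[0.6,0.7,0,0,-1],[0.6,0.7,0,0,-1],[0.6,0.7,0,0,-1],[0.6,0.7,0,0,-1],[0.6,0.7,0,0,-1],[0.6,0.7,0,0,-1],[0.6,0.7,0,0,-1]])

```text
time: 3.0
tool_pos: [0.4449, -0.2532, 0.1998]
orientation: [[0.93, 0.369, 0.0], [0.369, -0.93, -0.0], [0.0, 0.0, -1.0]]
contact_force: [0.4, -0.5, 0.8]
gripper_width: 0.014
```

>>> jog_arm(moves=[[0.5,0.6,0,6.5,-1],[0.5,0.6,0,6.5,-1],[0.5,0.6,0,6.5,-1],[0.5,0.6,0,6.5,-1],[0.5,0.6,0,6.5,-1],[0.5,0.6,0,6.5,-1],[0.5,0.6,0,6.5,-1],[0.5,0.6,0,6.5,-1],[0.5,0.6,0,6.5,-1],[0.5,0.6,0,6.5,-1],[0.575,0.73,0,8.5,-1],[0,0,-0.8,0,-1]])

```text
time: 4.2
tool_pos: [0.6723, 0.0178, 0.1724]
orientation: [[-0.097, 0.995, 0.011], [0.995, 0.097, -0.0], [-0.001, 0.011, -1.0]]
contact_force: [0.8, -1.1, 0.5]
gripper_width: 0.0005
```

>>> jog_arm(moves=[[0,0,-0.6,0,-1],[0,0,-0.2,0,-1],[0,0,0,0,-1],[0,0,0,0,-1]])

```text
time: 4.6
tool_pos: [0.6678, 0.0144, 0.1371]
orientation: [[-0.089, 0.996, 0.002], [0.996, 0.089, -0.0], [-0.0, 0.002, -1.0]]
contact_force: [0.9, 0.3, 1.1]
gripper_width: 0.0008
```

```bash
cat > d.py <<'E'
from h import *
p=imaging.camera("side");t=imaging.camera("top")
g=ctrl.get_state();print(g["time"],g["tool_pos"],g["contact_force"])
print("tcp px",pix(p,g["tool_pos"]),pix(t,g["tool_pos"]))
cv2.imwrite("pics/d.png",np.hstack([cv2.resize(P["pixels"][r:r+100,x:x+67,::-1],None,fx=6,fy=6,interpolation=2) for P,r,x in((t,120,245),(p,160,190))]))
E
python3 d.py
```

```text
4.7 [0.66823041 0.01438388 0.13771053] [0.85282282 0.88213464 0.38297479]
tcp px (np.float64(194.19095473669807), np.float64(203.89693005889742)) (np.float64(138.78960443086575), np.float64(279.5468720129094))
```

View pics/d.png

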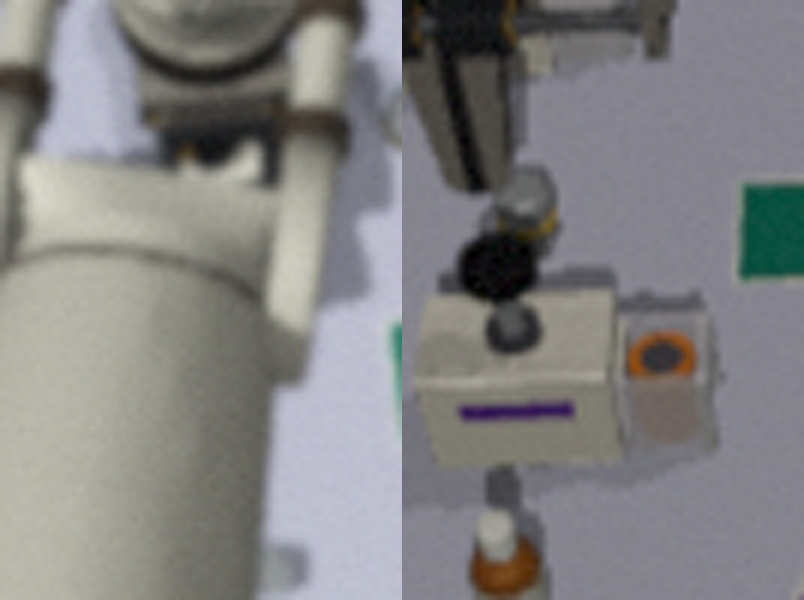

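The side view shows the shut fingertips at about (192,202), above the cap at (205,206), and the projection agrees to within 2–3 mm. I'll press gradually.

>>> jog_arm(moves=[[0,0.03,-0.4,0,-1],[0,0,-0.3,0,-1],[0,0,-0.2,0,-1],[0,0,-0.15,0,-1],[0,0,-0.1,0,-1],[0,0,-0.1,0,-1],[0,0,-0.05,0,-1],[0,0,0,0,-1],[0,0,0,0,-1]])

```text
time: 5.6
tool_pos: [0.6673, 0.016, 0.0841]
orientation: [[-0.09, 0.996, 0.001], [0.996, 0.09, -0.0], [-0.0, 0.001, -1.0]]
contact_force: [-1.4, -0.1, 2.1]
gripper_width: 0.0007
```

```bash
cat > e.py <<'E'
from h import *
import sys
p=imaging.camera("side")
g=ctrl.get_state();print(g["time"],g["tool_pos"],g["contact_force"],g["effort"])
cv2.imwrite("pics/"+sys.argv[1],cv2.resize(p["pixels"][160:260,185:318,::-1],None,fx=6,fy=6,interpolation=2))
E
python3 e.py e.png
```

```text
5.65 [0.66731115 0.01593122 0.0840458 ] [-0.74243557  0.22109791  1.340519  ] [-1.17972214e-01 -4.82112122e+01 -3.04125559e+01  8.81078141e-02
 -4.02936414e-01 -4.00455465e-04]
```

View pics/e.png

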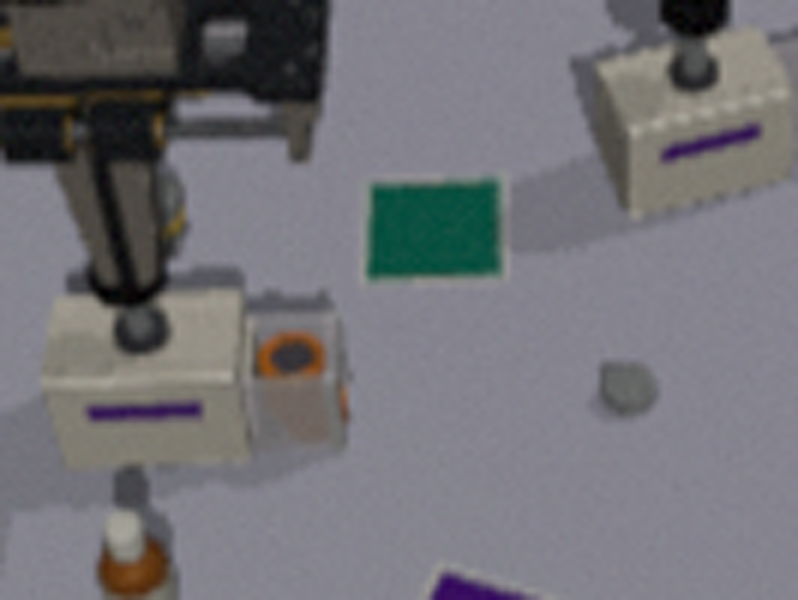

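The plunger looks only partly depressed and the disc is just emerging. The force of about 2 N agrees with that. I'll go further in small steps and watch the force.

>>> jog_arm(moves=[[0,0,-0.05,0,-1],[0,0,-0.05,0,-1],[0,0,-0.05,0,-1],[0,0,0,0,-1]])

```text
time: 6.05
tool_pos: [0.6675, 0.0159, 0.0776]
orientation: [[-0.09, 0.996, 0.001], [0.996, 0.09, -0.0], [-0.0, 0.001, -1.0]]
contact_force: [-1.0, -0.3, 2.1]
gripper_width: 0.0003
```

```bash
python3 e.py f.png
```

```text
6.1 [0.66748344 0.01593576 0.07769973] [ 1.01346324 -0.75859821  3.00988656] [-1.23566897e-01 -4.72922409e+01 -2.89927948e+01  9.63008555e-03
  1.26580001e-02  7.13516165e-04]
```

View pics/f.png

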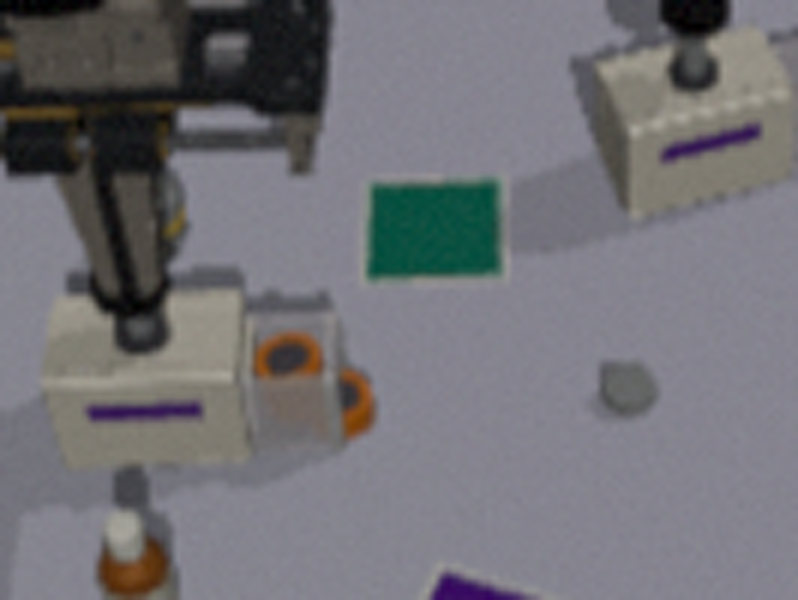

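The disc now protrudes about 14 mm, so the plunger is roughly a third down. I'll keep going until the stop shows in the force.

>>> jog_arm(moves=[[0,0,-0.1,0,-1],[0,0,-0.1,0,-1],[0,0,-0.1,0,-1],[0,0,0,0,-1],[0,0,0,0,-1]])

```text
time: 6.6
tool_pos: [0.6676, 0.0159, 0.0658]
orientation: [[-0.09, 0.996, 0.001], [0.996, 0.09, -0.0], [-0.0, 0.001, -1.0]]
contact_force: [-0.6, 0.5, 5.4]
gripper_width: 0.0007
```

>>> jog_arm(moves=[[0,0,-0.05,0,-1],[0,0,-0.05,0,-1],[0,0,0,0,-1],[0,0,0,0,-1]])

```text
time: 7.0
tool_pos: [0.6676, 0.0159, 0.062]
orientation: [[-0.09, 0.996, 0.001], [0.996, 0.09, -0.0], [-0.0, 0.001, -1.0]]
contact_force: [-1.0, 0.4, 6.8]
gripper_width: 0.0003
```

>>> jog_arm(moves=[[0,0,-0.05,0,-1],[0,0,-0.05,0,-1],[0,0,0,0,-1],[0,0,0,0,-1]])

```text
time: 7.4
tool_pos: [0.6676, 0.0159, 0.0581]
orientation: [[-0.09, 0.996, 0.001], [0.996, 0.09, -0.0], [-0.0, 0.001, -1.0]]
contact_force: [-1.0, 0.4, 5.9]
gripper_width: 0.0004
```

>>> jog_arm(moves=[[0,0,-0.04,0,-1],[0,0,0,0,-1],[0,0,0,0,-1]])

```text
time: 7.7
tool_pos: [0.6676, 0.0159, 0.0574]
orientation: [[-0.09, 0.996, 0.001], [0.996, 0.09, -0.0], [-0.0, 0.001, -1.0]]
contact_force: [-3.3, 0.5, 10.9]
gripper_width: 0.0005
```

>>> jog_arm(moves=[[0,0,-0.05,0,-1],[0,0,0,0,-1],[0,0,0,0,-1]])

```text
time: 8.0
tool_pos: [0.6677, 0.0159, 0.0573]
orientation: [[-0.09, 0.996, 0.001], [0.996, 0.09, -0.001], [-0.001, 0.001, -1.0]]
contact_force: [-7.4, 0.7, 20.3]
gripper_width: 0.0006
```

```bash
python3 e.py g.png
```

```text
8.05 [0.66765883 0.01592117 0.05729487] [-8.05081308  0.87763456 20.94675305] [-7.04503264e-01 -3.83308053e+01 -2.52951050e+01  2.05199313e-01
 -2.68673234e+00 -6.39018443e-03]
```

View pics/g.png

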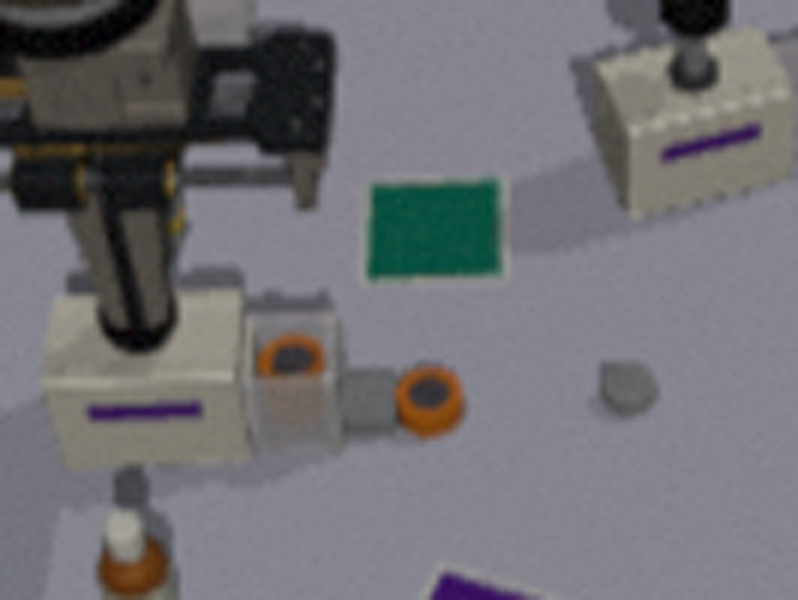

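The plunger is at its stop: force has risen to 20 N with no further travel. The disc is out at about side px (226,256), with the pusher extended behind it. I'll rise and move over to the disc's right side.

>>> jog_arm(moves=[[0,0,0.2,0,-1],[0,0,0.3,0,-1],[0,0,0.5,0,-1],[0,0,0.7,0,-1],[0,0,0.7,0,-1],[0,0,0.3,0,-0.6],[-0.6,-0.4,0,0,-0.6],[-0.6,-0.4,0,0,-0.6],[-0.6,-0.4,0,0,-0.6],[-0.6,-0.4,0,0,-0.6],[-0.5,-0.2,0,0,-0.6],[0,0,0,0,-0.6]])

```text
time: 9.25
tool_pos: [0.5487, -0.0565, 0.1606]
orientation: [[-0.088, 0.996, -0.003], [0.996, 0.088, 0.001], [0.001, -0.003, -1.0]]
contact_force: [-0.1, -0.3, 0.2]
gripper_width: 0.0183
```

```bash
cat > k.py <<'E'
from h import *
import sys
np.set_printoptions(precision=4,suppress=True)
for n in ("side","top"):
    P=imaging.camera(n);hsv=cv2.cvtColor(P["pixels"],cv2.COLOR_RGB2HSV)
    m=((hsv[...,0]<18)&(hsv[...,1]>130)).astype(np.uint8)
    m=cv2.morphologyEx(m,cv2.MORPH_CLOSE,np.ones((5,5)))
    cs,_=cv2.findContours(m,0,2)
    for c in cs:
        f=cv2.drawContours(np.zeros_like(m),[cv2.convexHull(c)],-1,1,-1);M=np.argwhere(f)
        h=hit(P,M.mean(0),.008)
        if len(M)>12 and .3<h[0]<.72 and abs(h[1])<.25: print(n,"amber z=.008",h[:2],len(M))
    for r in nets.mark_of(P,"disc1")[:3]: print(n,"net",round(r["score"],2),hit(P,r["centre"],0)[:2])
    if n=="side": S=P
g=ctrl.get_state();print(g["time"],g["tool_pos"],g["contact_force"],g["gripper_width"])
cv2.imwrite("pics/"+sys.argv[1],cv2.resize(S["pixels"][160:300,185:345,::-1],None,fx=4.5,fy=4.5,interpolation=2)[:600])
E
python3 k.py h.png
```

```text
side amber z=.008 [0.664 0.104] 76
side amber z=.008 [0.5492 0.0048] 100
side amber z=.008 [ 0.6166 -0.0173] 48
side net 0.69 [ 0.5592 -0.0066]
side net 0.55 [ 0.6109 -0.005 ]
top amber z=.008 [ 0.5484 -0.0034] 28
top net 0.45 [0.545  0.0039]
9.45 [ 0.5517 -0.0556  0.1616] [0.2802 0.1331 0.2535] 0.018258470505531747
```

View pics/h.png

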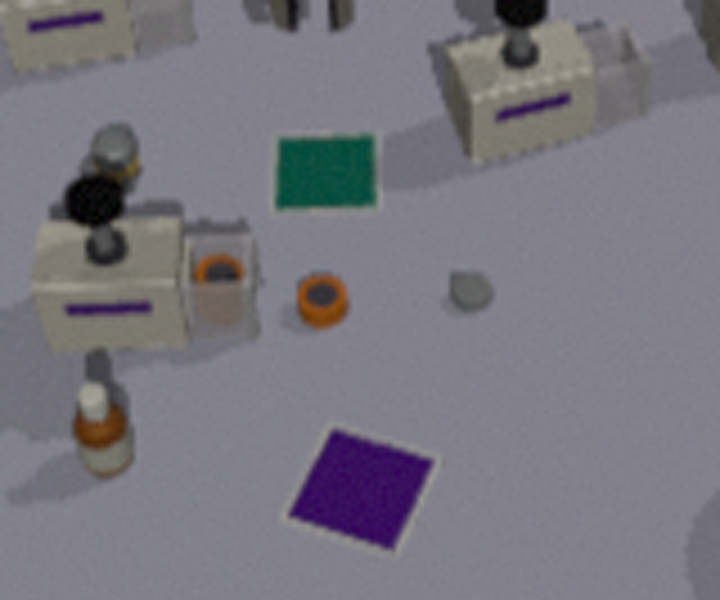

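```bash
python3 - <<'E'
from h import *
s=imaging.camera("side")
for z in (.14,.1616,.175,.185): print(z,pix(s,(.5517,-.0556,z)))
for y in (-.045,-.065): print(y,pix(s,(.5517,y,.1616)))
E
```

```text
0.14 (np.float64(175.64777937601727), np.float64(254.21950074438755))
0.1616 (np.float64(169.41487344015655), np.float64(253.58537517011465))
0.175 (np.float64(165.4484383485512), np.float64(253.1818366030059))
0.185 (np.float64(162.43699388198485), np.float64(252.87545720767997))
-0.045 (np.float64(172.3034849407588), np.float64(253.06620734563376))
-0.065 (np.float64(166.88596561011266), np.float64(254.03989374284853))
```

The plunger is back up. The disc lies at (0.549, 0.003), about side px (226,256). The stack has dropped by one. The images and the press both put the real fingertips about 20 mm above the reported TCP, so I'll descend carefully.

>>> jog_arm(moves=[[0,0,-0.7,0,-0.6],[0,0,-0.8,0,-0.6],[0,0,-0.8,0,-0.6],[0,0,-0.7,0,-0.6],[0,0,-0.3,0,-0.6],[0,0,-0.2,0,-0.6],[0,0,0,0,-0.6],[0,0,0,0,-0.6]])

```text
time: 10.3
tool_pos: [0.5524, -0.0563, 0.0233]
orientation: [[-0.09, 0.996, 0.002], [0.996, 0.09, -0.001], [-0.001, 0.002, -1.0]]
contact_force: [0.7, -0.4, -0.1]
gripper_width: 0.0184
```

>>> jog_arm(moves=[[0,0,-0.2,0,-0.6],[0,0,-0.2,0,-0.6],[0,0,0,0,-0.6],[0,0,0,0,-0.6]])

```text
time: 10.7
tool_pos: [0.5508, -0.056, 0.0057]
orientation: [[-0.09, 0.996, -0.001], [0.996, 0.09, 0.0], [0.0, -0.001, -1.0]]
contact_force: [0.5, 0.5, 0.3]
gripper_width: 0.0182
```

```bash
python3 k.py i.png
```

```text
side amber z=.008 [0.664 0.104] 76
side amber z=.008 [0.5492 0.0042] 103
side amber z=.008 [ 0.6161 -0.0172] 46
side net 0.53 [ 0.619  -0.0035]
side net 0.41 [ 0.5577 -0.0053]
side net 0.19 [ 0.5658 -0.1137]
top amber z=.008 [ 0.5478 -0.0052] 17
top amber z=.008 [0.6558 0.1168] 16
top net 0.61 [0.615 0.002]
top net 0.43 [0.5579 0.0005]
10.9 [ 0.5513 -0.0561  0.0063] [-0.6422  0.5364  0.0578] 0.018120430555216838
```

View pics/i.png

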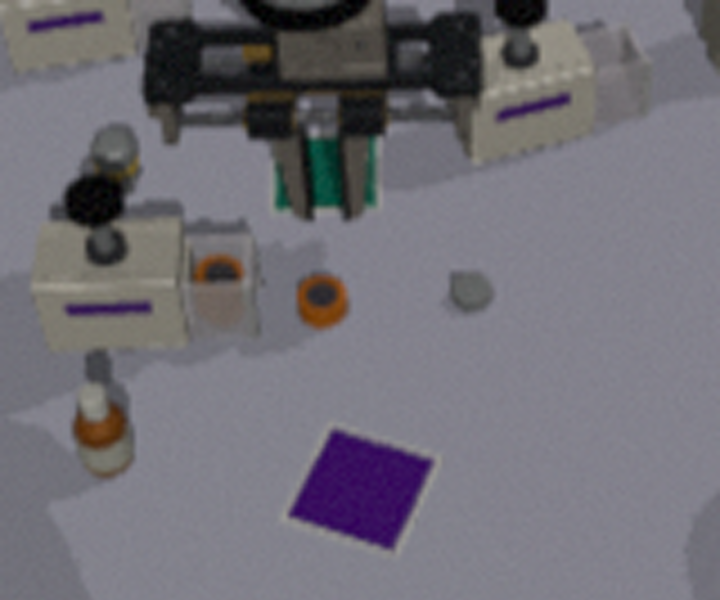

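The fingertips are at about side px (208,257), still some 20 mm above the bench, and the disc is untouched. I'll descend further and feel for contact.

>>> jog_arm(moves=[[0,0,-0.2,0,-0.6],[0,0,-0.1,0,-0.6],[0,0,0,0,-0.6],[0,0,0,0,-0.6]])

```text
time: 11.3
tool_pos: [0.5508, -0.056, -0.0063]
orientation: [[-0.09, 0.996, -0.001], [0.996, 0.09, 0.0], [0.0, -0.001, -1.0]]
contact_force: [-0.2, -0.3, 0.1]
gripper_width: 0.0185
```

>>> jog_arm(moves=[[0,0,-0.1,0,-0.6],[0,0,0,0,-0.6],[0,0,0,0,-0.6]])

```text
time: 11.6
tool_pos: [0.551, -0.056, -0.0101]
orientation: [[-0.09, 0.996, -0.0], [0.996, 0.09, 0.0], [0.0, -0.0, -1.0]]
contact_force: [-0.7, 0.0, -0.1]
gripper_width: 0.0184
```

>>> jog_arm(moves=[[0,0,-0.08,0,-0.6],[0,0,0,0,-0.6],[0,0,0,0,-0.6]])

```text
time: 11.9
tool_pos: [0.551, -0.056, -0.0133]
orientation: [[-0.09, 0.996, -0.0], [0.996, 0.09, 0.0], [0.0, -0.0, -1.0]]
contact_force: [0.2, -0.1, 0.3]
gripper_width: 0.0182
```

>>> jog_arm(moves=[[0,0,-0.1,0,-0.6],[0,0,0,0,-0.6],[-0.01,0.2,0,0,-0.6],[-0.02,0.2,0,0,-0.6],[-0.02,0.2,0,0,-0.6],[-0.01,0.15,0,0,-0.6],[-0.02,0.15,0,0,-0.6],[-0.03,0.15,0,0,-0.6],[-0.03,0.15,0,0,-0.6],[-0.03,0.15,0,0,-0.6],[-0.03,0.15,0,0,-0.6],[0,0,0,0,-0.6]])

```text
time: 13.1
tool_pos: [0.5428, 0.0048, -0.0173]
orientation: [[-0.09, 0.996, -0.0], [0.996, 0.09, 0.0], [0.0, -0.0, -1.0]]
contact_force: [0.2, -0.1, -0.2]
gripper_width: 0.0186
```

```bash
python3 k.py j.png
```

```text
side amber z=.008 [0.664  0.1038] 83
side amber z=.008 [0.5405 0.03  ] 112
side amber z=.008 [ 0.6164 -0.0172] 45
side net 0.64 [0.5429 0.0248]
side net 0.48 [ 0.6169 -0.0043]
top amber z=.008 [0.6569 0.1158] 20
top net 0.51 [ 0.4894 -0.4218]
13.3 [ 0.5432  0.0038 -0.0172] [-0.3936 -0.0139  0.2628] 0.018454181089196227
```

View pics/j.png

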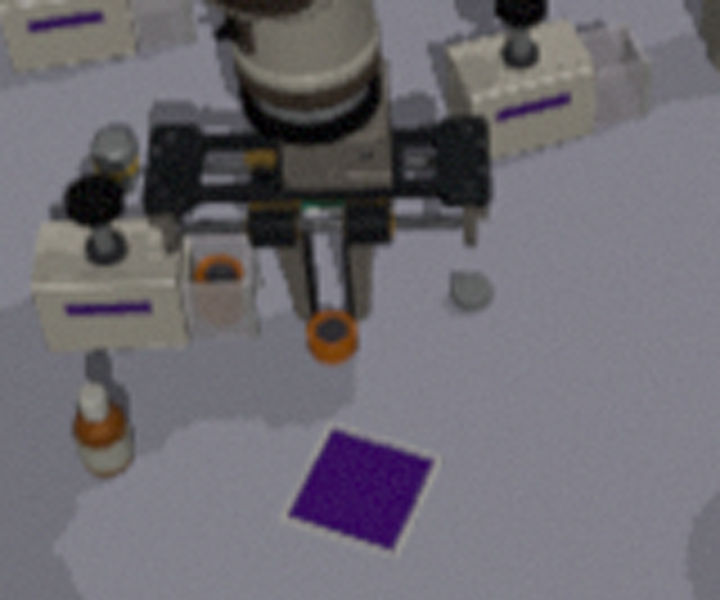

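The disc is nestled between the fingertips at about side px (235,259), at (0.5405, 0.030). I'll carry on along the line to the square.

>>> jog_arm(moves=[[-0.05,0.16,0,0,-0.6],[-0.05,0.16,0,0,-0.6],[-0.05,0.16,0,0,-0.6],[-0.05,0.16,0,0,-0.6],[-0.05,0.16,0,0,-0.6],[-0.05,0.16,0,0,-0.6],[-0.05,0.16,0,0,-0.6],[-0.04,0.16,0,0,-0.6],[-0.04,0.16,0,0,-0.6],[-0.04,0.16,0,0,-0.6],[-0.04,0.16,0,0,-0.6],[0,0,0,0,-0.6]])

```text
time: 14.5
tool_pos: [0.5223, 0.0752, -0.0173]
orientation: [[-0.091, 0.996, -0.0], [0.996, 0.091, 0.0], [0.0, -0.0, -1.0]]
contact_force: [0.3, -1.0, -0.4]
gripper_width: 0.0186
```

```bash
python3 k.py k.png
```

```text
side amber z=.008 [0.5196 0.1007] 120
side amber z=.008 [0.6635 0.1042] 79
side net 0.6 [0.5218 0.0825]
top amber z=.008 [0.6565 0.1165] 22
top net 0.48 [0.6155 0.0108]
14.7 [ 0.5227  0.0742 -0.0172] [ 0.5499 -0.9401  0.4955] 0.018428013934136782
```

Remaining: about (-0.007, +0.029). After that I'll back straight off, rise and check.

>>> jog_arm(moves=[[-0.04,0.16,0,0,-0.6],[-0.04,0.16,0,0,-0.6],[-0.04,0.15,0,0,-0.6],[-0.03,0.13,0,0,-0.6],[-0.02,0.1,0,0,-0.6],[0,0.03,0,0,-0.6],[0,0,0,0,-0.6],[0,0,0,0,-0.6],[0,-0.1,0,0,-0.6],[0,-0.3,0,0,-0.6],[0,-0.4,0,0,-0.6],[0,0,0,0,-0.6]])

```text
time: 15.9
tool_pos: [0.5161, 0.0695, -0.0171]
orientation: [[-0.087, 0.996, 0.0], [0.996, 0.087, -0.0], [-0.001, 0.0, -1.0]]
contact_force: [-0.9, 0.4, 0.2]
gripper_width: 0.0182
```

>>> jog_arm(moves=[[0,0,0.4,0,-0.6],[0,0,0.8,0,-0.6],[0,0,0.9,0,-0.6],[0,0,0.9,0,-0.6],[0,0,0.9,0,-0.6],[-0.5,-0.6,0,0,-0.6],[-0.5,-0.6,0,0,-0.6],[-0.5,-0.6,0,0,-0.6],[0,-0.6,0,0,-0.6],[0,-0.6,0,0,-0.6],[0,-0.5,0,0,-0.6],[0,0,0,0,-0.6]])

```text
time: 17.1
tool_pos: [0.4559, -0.0703, 0.139]
orientation: [[-0.087, 0.996, 0.0], [0.996, 0.087, -0.001], [-0.001, 0.0, -1.0]]
contact_force: [-0.3, 0.4, -0.4]
gripper_width: 0.0185
```

```bash
cp k.py l.py; cat >> l.py <<'E'
T=P
for n,p in(("s",S),("t",T)):
    hsv=cv2.cvtColor(p["pixels"],cv2.COLOR_RGB2HSV)
    m=((hsv[...,0]>122)&(hsv[...,0]<145)&(hsv[...,1]>150))
    for c in cv2.findContours(m.astype(np.uint8),0,2)[0]:
        r=cv2.minAreaRect(c);h=hit(p,r[0][::-1])
        if cv2.contourArea(c)>60 and abs(h[1])<.25: print(n,"violet rect",h[:2])
    for q in("stub","objective","oil_bottle"): print(n,q,[hit(p,r["centre"])[:2] for r in nets.mark_of(p,q)[:1]])
cv2.imwrite("pics/l.png",np.hstack([cv2.resize(T["pixels"][130:230,225:325,::-1],(400,400),interpolation=2),cv2.resize(S["pixels"][190:290,190:290,::-1],(400,400),interpolation=2)]))
E
python3 l.py l0.png
```

```text
side amber z=.008 [0.513  0.1294] 127
side amber z=.008 [0.664 0.104] 76
side amber z=.008 [ 0.6161 -0.0172] 46
side net 0.54 [ 0.6188 -0.0021]
side net 0.48 [0.5191 0.1219]
top amber z=.008 [0.513  0.1266] 67
top amber z=.008 [0.6147 0.007 ] 55
top amber z=.008 [0.657  0.1161] 20
top net 0.63 [0.5212 0.1285]
top net 0.62 [0.6021 0.0105]
top net 0.37 [0.6512 0.1093]
17.3 [ 0.4558 -0.0676  0.1387] [-0.1042  0.9429 -0.3306] 0.018371950150331738
s violet rect [0.513  0.1304]
s stub [array([ 0.452 , -0.0018])]
s objective [array([ 0.6833, -0.0854])]
s oil_bottle [array([0.6502, 0.1185])]
t violet rect [0.5126 0.129 ]
t stub [array([0.4378, 0.4282])]
t objective [array([ 0.6864, -0.0865])]
t oil_bottle [array([0.6533, 0.1193])]
```

View pics/l.png

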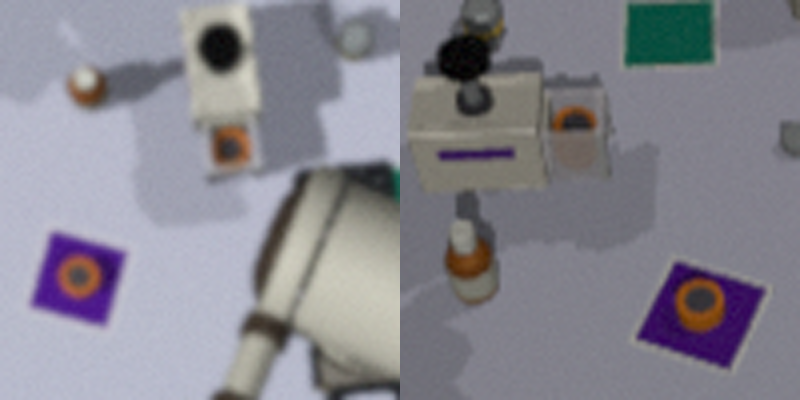

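The disc lies flat in the middle of the violet square. The plunger is up, the other discs are still in the magazine, and the neighbouring things look unmoved. The arm is clear, so I'm handing in.

```bash
python3 -c "
from plant import ctrl
print(ctrl.close_job())"
```

```text
the job is handed in; nothing more can be done
None
```

I pressed the plunger of the leftmost dispenser once to its stop, let it come back up, and pushed the ejected disc onto the violet square. I handed in at about 17 s.

- **Press:** at the bottom the force rose to about 20 N with no further travel. One disc came out and the rest stayed in the magazine.
- **Disc:** I slid it between two fingertips set 18 mm apart, without gripping or lifting it. The last pictures show it lying flat at (0.513, 0.128), against the square's centre at (0.513, 0.130), with about 17 mm of margin all round.
- **Other things:** the bottle and objective are where they were, to within what the networks can tell (about 1 cm). The side view shows the stub in place. The top view could not see it behind the arm, and the network's report there was a false one on the dish. I did not measure the dish, slide box or beaker again, but the arm worked well away from them.
- **A disagreement:** the fingertips touched things about 20 mm above the reported tool height. I allowed for this by watching the force and the pictures, so the push ran at a reported height of -17 mm with no contact force from the bench.
- **Viewing budget:** I viewed 11 pictures, one over the 10.

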